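# Set up the sherd drying tin

## Robot

A 6-joint arm with a two-finger parallel gripper is mounted at the origin on a cart in front of the work surface, level with it; the furniture and walls round the work are solid. World frame = base frame: x ahead of the robot, y to its left, z up, the work surface at z = 0. Lengths are in mm, angles in rad, forces in N, time in s.
With the tool pointing down it reaches from about 325 to 775 mm from the base axis. Payload 5.5 kg.
Tool frame: the origin (TCP) lies at the very end of the fingers, on their centre line; the grasp point (between the pads) lies 19 mm behind it; z points along the fingers, y is the line along which they close (so a half turn about z gives the same grasp; the last joint's range is limited). The gripper opens to 85 mm and grips with 20 to 120 N. Pads are 22 mm wide; open, the fingers measure 114 mm over their backs; the gripper's body (76 mm by 85 mm) begins 54 mm behind the grasp point. The pads swing forward as they close: fully open they stand 13 mm farther back than shut.
Start: joints at [1.246, 0.091, 1.231, -0, 1.82, -0.057], TCP at [158.77, 578.626, 231.275] pointing down, gripper open.
Joint ranges: [-2.87, 2.87], [-0.86, 2.18], [0.17, 2.46], [-1.51, 4.65], [0.06, 2.69], [-2.65, 2.65]. Speed limits (rad/s): [2.57, 2.57, 3.01, 3.14, 3.14, 3.14].

## Interface

Orientations are given as a 3x3 rotation matrix whose columns are the frame's x, y, z axes.
In Python, from rig import manip gives the robot as it stands.
- The arm moves only by the tool jog_arm, never from a script. Its argument "commands" is a list of rows, each a list of 3 entries, a list of its own where there are three numbers: the opening, from 0 (shut) to 1 (fully open), then the shift along the world's x, y, z each as a share of 0.04 m, from -1 to 1, then the turn about the world's z as a share of 0.08 rad, from -1 to 1. In form: [[claw, [dx, dy, dz], twist], ...]. A call has 1 to 8 rows; each row shifts and turns the commanded pose from where the row before left it; what a row does not reach is not made up. A row lasts 1/8 s, in which the tool goes at most 62.5 mm and 10.7 degrees, less where a joint would pass 70% of its speed; a pose out of reach is approached as far as the arm can. A call with a number of a shift or a turn outside -1 to 1 is refused whole. A call with a gripper value outside its range is refused whole. The fingers move at their own pace and stop on an object; "squeeze" is the grip in N (left out, the last holds). Time passes only in rows, so rows that do not move let the fingers close. It gives the time, the measured TCP pose, the force, the opening and the grip force at its end, in the units of the state.
- manip.sense(): the state, without advancing time (a new reading comes with each control period).
- manip.get_image(name): name is "side" or "top"; returns (picture, depth): 400x640x3 uint8, red, green, blue; 400x640 float32, mm along the optical axis (not along the pixel's ray), 0 where there is no reading.
- manip.camera_model(name): a dict with "fx", "fy", "cx", "cy" (pixels), "extrinsics" (4x4, takes a point from world to camera coordinates). Camera axes: x right, y down, z forward; pixel columns grow to the right and rows downward; lengths in mm; the calibration is good to about 2 mm. A picture is of the moment at which its call begins. camera_model takes no time and is no camera call.
- manip.hand_in(): hands the job in; it is judged then, once.
The state is a dict: "time_s": time; "q": joint angles; "joint_vel": joint speeds; "joint_efforts": joint torques, N m; "tcp_pos": TCP position; "tool_rot": TCP orientation; "ft_force": force on the tool from outside, world axes, zero at the start; "ft_torque": the same for the moment, N m; "finger_gap": finger opening in mm; "grasp_force": force on a finger pad.
Only numpy, scipy, OpenCV 4.12 (cv2) and the standard library are available. Lean on these libraries where they do the work, as an engineer would, in place of code of your own. Each camera call takes 0.05 s, during which the arm holds its last target. There are 200 camera calls.

## Task

Set up the drying tin: first turn the vent dial until its white pointer stands at the orange mark, then pick up the nested lid set (the red post of the inner lid carries both lids) and lower it gently onto the tin until the white inner lid sits fully home, the blue cover still on it. Then lift the blue cover alone by its collar, about 10 cm, so that it is well clear of the top of the red post and the inner lid stays undisturbed in the tin, and finish while still holding the cover up, level and at rest. Leave the dial at the mark, keep the lids together until the inner lid is home, and do not knock over or push away the things round about.

Things in the scene. Friction and masses are not known exactly. Their poses are not given: they have to be found in the camera images.
- vent_dial (a joint): Vent dial on the station's base plate: angle in rad, 0 to 2.2, growing as the dial turns clockwise seen from above; at 1.2 the white pointer stands at the orange mark. It stays where it is left (friction about 0.04 N m).
- dial_grip (a point): In the dial's black bar grip, on the dial's vertical axis, 7 mm below the bar's top. The bar is 42 mm long, 12 mm thick and stands 28 mm above a black disc 46 mm across (disc top 21 mm below this point). The point's x axis runs along the bar to its pointer end (white line), z up; it turns with the dial.
- tin_mouth (a point): Centre of the open tin's mouth, level with its rim. Bare metal tin, 87 mm outside, 80 mm inside diameter, 70 mm tall, fixed upright on the grey base plate (110 x 230 x 12 mm, fixed to the table), 130 mm from the dial's axis. z up; x is the direction from the dial's axis to the orange mark, y from the dial to the tin.
- post_grip (a point): On the axis of the inner lid's red post (16 mm diameter), 4 mm below its top, 24 mm above the blue collar's top while nested. White inner lid below: flange 87 mm wide, 5 thick, underside 67 mm below this point; tapered plug 72 mm wide, its bottom 79 mm below this point, on the table at first. Home, the flange rests on the rim: this point is 67 mm above tin_mouth. 0.16 kg. z along the post.
- collar_grip (a point): On the axis of the blue cover, 12 mm below the top of its collar: a round tube, 44 mm outside, 28 inside, 34 tall, the red post through it. Cover's flat top, 100 mm across, lies 22 mm below this point, the skirt's bottom 34 mm below. It lies loose on the inner lid, 3 mm play all round; 0.12 kg. Nested, this point is 36 mm below post_grip. z along the collar.
- bowl_small: Bystander: small white bowl, 86 mm across and 53 mm high, origin under its centre.
- jar: Bystander: brown jar with a blue cap, 47 mm across and 81 mm high, origin under its centre.
- tape: Bystander: roll of masking tape lying flat, 98 mm across and 25 mm high, origin under its centre.
- brush: Bystander: flat brush, 220 mm long, 26 mm wide, 12 mm high, lying near the robot, long side along its y axis, origin under its centre.
Mind the look-alikes: they are no part of the job. Leave any black look-alike of the part that bears collar_grip alone.

How it is judged (in metres and radians):
On the way, in this order (a step that is already met when the one before it is completed fails the run):
1. the vent dial's pointer stands at the orange mark, lids not yet on (value of joint vent_dial between 1.08 and 1.32 rad and not (z of post_grip in the frame of tin_mouth between 0.0635 and 0.0705 m and horizontal distance between post_grip and tin_mouth below 0.008 m and angle between post_grip's own z axis and vertical below 0.08 rad)), for 0.2 s.
2. the lid set, still nested, is home on the tin (value of joint vent_dial between 1.08 and 1.32 rad and z of post_grip in the frame of tin_mouth between 0.0635 and 0.0705 m and horizontal distance between post_grip and tin_mouth below 0.008 m and angle between post_grip's own z axis and vertical below 0.08 rad and z of collar_grip in the frame of post_grip below -0.031 m), for 0.2 s.
3. the cover alone is up clear of the post, the inner lid still home (value of joint vent_dial between 1.08 and 1.32 rad and z of post_grip in the frame of tin_mouth between 0.0635 and 0.0705 m and horizontal distance between post_grip and tin_mouth below 0.008 m and angle between post_grip's own z axis and vertical below 0.08 rad and z of collar_grip in the frame of post_grip above 0.042 m), for 0.2 s.
At the end, for the whole second after the job is handed in: Holding the cover, level within 14 degrees, still, lifted 78 mm or more off the inner lid; the inner lid home in the tin (height within 3 mm, 8 mm off-centre at most, level within 4.5 degrees), touched by neither gripper nor cover; the dial within 0.12 rad of the orange mark (all of step 3 and contact force between the fingers and cover above 1 N and contact force between each of cover, the fingers and inner_lid below 0.05 N and angle between collar_grip's own z axis and vertical below 0.25 rad and linear speed of cover below 0.04 m/s); the arm keeps its last pose, push and grip.
It fails at once if the two lids come apart (by more than 15 mm) while the inner lid is not home in the tin (z of collar_grip in the frame of post_grip above -0.021 m and not (z of post_grip in the frame of tin_mouth between 0.0635 and 0.0705 m and horizontal distance between post_grip and tin_mouth below 0.008 m and angle between post_grip's own z axis and vertical below 0.08 rad)).
It fails at once if the lid set is slammed onto the tin (over 60 N) (contact force between inner_lid and station above 60 N).
It fails at once if the lid set is tipped over by more than 35 degrees (angle between post_grip's own z axis and vertical above 0.6 rad).
It fails at once if a bystander (small bowl, jar, tape, brush) is pushed more than 4 cm away (distance of any of bowl_small, jar, tape, brush from where it was at the start of the episode above 0.04 m).
It fails at once if the small bowl or the jar is knocked over (angle between any of bowl_small, jar's own z axis and vertical above 0.6 rad).
It also fails if it takes over 54 s, if anything falls off the work surface, if the arm or the gripper's body presses on something with over 40 N, if the wrist force passes 120 N, or if a joint passes its speed limit or range.

## Working session

There is one attempt and no reset: what is moved stays moved. The work goes in short steps, Python scripts to look and compute and a tool call to move; the robot and the scene stay as the last step left them, time stands still between calls to the robot, and variables do not carry over. Pictures are saved under pics/ and viewed, at most 10 in all, crops included, and the job is handed in when it is done.

Besides the shell and the picture viewer there is one more tool, called after "Call:" as a command line: name --argument value ..., lists and objects as JSON in quotes. jog_arm: Moves the arm, as the interface text tells. Shift numbers are shares of 0.04 m and turn numbers shares of 0.08 rad, none past 1 either way. Its arguments: {"type":"object","properties":{"commands":{"type":"array","items":{"type":"array"}},"squeeze":{"type":"number"}},"required":["commands"]}

```bash
mkdir -p pics; cat > h.py <<'E'
import numpy as np, cv2
from rig import manip
def snap(n,tag):
    im,d=manip.get_image(n); cv2.imwrite(f'pics/{tag}.png',im[:,:,::-1]); np.save(f'pics/{tag}_d.npy',d); return im,d
def px2w(n,u,v,z):
    "depth z along optical axis -> world"
    c=manip.camera_model(n);E=np.array(c['extrinsics'])
    p=np.array([(u-c['cx'])/c['fx']*z,(v-c['cy'])/c['fy']*z,z])
    return E[:3,:3].T@(p-E[:3,3])
def ray(n,u,v,h):
    "pixel -> world at height h"
    c=manip.camera_model(n);E=np.array(c['extrinsics'])
    o=-E[:3,:3].T@E[:3,3]; r=E[:3,:3].T@np.array([(u-c['cx'])/c['fx'],(v-c['cy'])/c['fy'],1])
    return o+r*(h-o[2])/r[2]
def cloud(n,d):
    c=manip.camera_model(n);E=np.array(c['extrinsics'])
    v,u=np.mgrid[:400,:640]
    P=np.stack([(u-c['cx'])/c['fx']*d,(v-c['cy'])/c['fy']*d,d],-1)
    return (P-E[:3,3])@E[:3,:3]
def proj(n,p):
    c=manip.camera_model(n);E=np.array(c['extrinsics'])
    q=E[:3,:3]@p+E[:3,3]; return q[0]/q[2]*c['fx']+c['cx'],q[1]/q[2]*c['fy']+c['cy']
E
python3 - <<'E'
from h import *
for n in('side','top'):
    snap(n,n+'0'); c=manip.camera_model(n);print(n,c['fx'],c['cx'],c['cy']); E=np.array(c['extrinsics']);print(E.round(3).tolist(),-E[:3,:3].T@E[:3,3])
s=manip.sense();print({k:np.round(v,3).tolist() for k,v in s.items()})
E
```

```text
side 371.58516046456185 322.04788683197125 200.54430801848818
[[0.837, -0.547, -0.004, -496.698], [-0.299, -0.451, -0.841, 204.177], [0.458, 0.705, -0.541, 809.292], [0.0, 0.0, 0.0, 1.0]] [ 105.89961974 -750.43840047  607.43635373]
top 418.4824976119083 322.95977244873546 200.6915529027105
[[0.021, -1.0, -0.007, -62.745], [-0.986, -0.019, -0.166, 537.549], [0.166, 0.01, -0.986, 901.043], [0.0, 0.0, 0.0, 1.0]] [381.67245398 -61.40287586 977.40975935]
{'time_s': 0.1, 'q': [1.246, 0.092, 1.232, 0.0, 1.82, -0.057], 'joint_vel': [-0.001, -0.001, -0.003, -0.0, 0.002, 0.0], 'joint_efforts': [0.002, -46.022, -41.922, -0.0, 0.011, -0.0], 'tcp_pos': [158.695, 578.377, 230.266], 'tool_rot': [[-0.964, 0.265, -0.001], [0.265, 0.964, -0.002], [0.0, -0.002, -1.0]], 'ft_force': [0.215, -0.643, -0.359], 'ft_torque': [0.037, -0.018, 0.071], 'grasp_force': 0.0, 'finger_gap': 84.989}
```

View pics/side0.png

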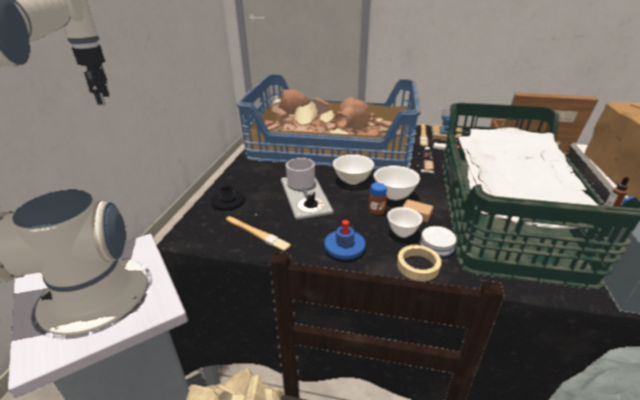

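View pics/top0.png

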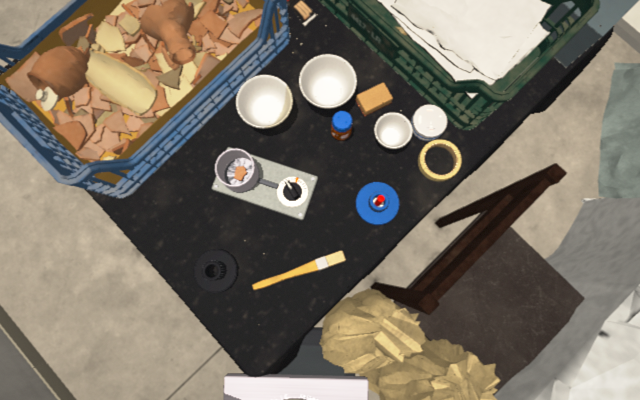

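The side view shows the tin at (300,175), the dial at (311,203) and the blue lid set with its red post at (345,240). In the top view they are at (237,170), (292,191) and (378,202).

Things that could be mistaken for the targets:
- **Lid set:** the black look-alike, top (216,270). The blue one with the red post is the right choice.
- **Tin:** the white bowls at (264,101), (328,80) and (393,130), and the white lid at (430,121). The grey tin on the base plate is the right choice.

Next I'll check with close crops.

```bash
python3 - <<'E'
from h import *
im=cv2.imread('pics/top0.png'); 
a=cv2.resize(im[140:225,205:405],None,fx=4,fy=4,interpolation=cv2.INTER_CUBIC)
cv2.imwrite('pics/c_top.png',a)
im=cv2.imread('pics/side0.png')
cv2.imwrite('pics/c_side.png',cv2.resize(im[150:265,270:375],None,fx=5,fy=5,interpolation=cv2.INTER_CUBIC))
for n in('top','side'):
    im=cv2.imread(f'pics/{n}0.png').astype(int);d=np.load(f'pics/{n}0_d.npy');P=cloud(n,d)
    b,g,r=im[...,0],im[...,1],im[...,2]
    box=np.zeros((400,640),bool)
    if n=='top': box[175:230,350:405]=1
    else: box[215:262,320:370]=1
    red=box&(r>120)&(g<70); blue=box&(b>90)&(r<80)&(d>0)
    for nm,m in(('red',red),('blue',blue)):
        v,u=np.where(m);print(n,nm,m.sum(),u.mean(),v.mean(),u.min(),u.max(),v.min(),v.max(),np.median(P[m],0).round(1),P[m][:,2].max())
    q=P[...,2]
    pts={'top':[(237,152),(237,190),(292,185),(292,191),(292,196),(315,180),(305,212),(378,185),(216,262),(393,150)],'side':[(300,160),(311,195),(311,203),(345,225),(345,250)]}[n]
    for u,v in pts: print(n,u,v,P[v,u].round(1))
E
```

```text
top red 67 379.4925373134328 199.7910447761194 375 384 195 205 [ 537.7 -175.8   79.9] 977.4097593530847
top blue 1351 376.9096965210955 203.079940784604 356 399 182 224 [ 537.1 -174.4   20.7] 58.56891351393742
top 237 152 [644.6 145.7  59.2]
top 237 190 [561.6 146.6  33.6]
top 292 185 [578.9  21.6  18.9]
top 292 191 [558.9  18.6  48.3]
top 292 196 [547.8  18.4  46.6]
top 315 180 [593.8 -31.6  10.2]
top 305 212 [518.   -9.7   2.5]
top 378 185 [ 582.  -178.8   22.8]
top 216 262 [396.7 181.6  44.7]
top 393 150 [ 6.736e+02 -2.178e+02  4.000e-01]
side red 79 345.0379746835443 226.46835443037975 342 348 220 234 [ 541.  -181.9   73.4] 87.34698981429152
side blue 791 344.2895069532238 243.55246523388115 324 365 226 257 [ 531.8 -191.4   23.1] 59.63029082400539
side 300 160 [629.7 183.3  74.4]
side 311 195 [567.5  17.1  50.3]
side 311 203 [562.8  10.4  28.6]
side 345 225 [ 540.2 -182.1   78.8]
side 345 250 [ 526.7 -203.4   22.7]
```

View pics/c_top.png

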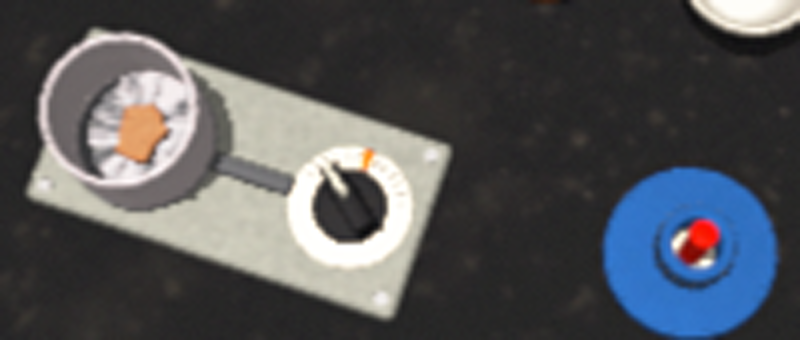

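View pics/c_side.png

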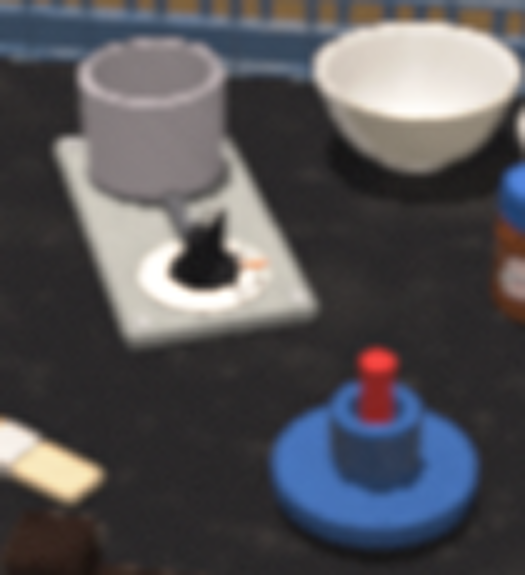

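The crop confirms the blue set with the red post at (381,198) and the pot-like tin on the station. The dial's pointer at about (288,185) stands counter-clockwise of the orange mark at (297,179).

```bash
cat >> h.py <<'E'
def tri(a,b):
    A=[];B=[]
    for n,(u,v) in (('top',a),('side',b)):
        c=manip.camera_model(n);E=np.array(c['extrinsics'])
        o=-E[:3,:3].T@E[:3,3]; r=E[:3,:3].T@np.array([(u-c['cx'])/c['fx'],(v-c['cy'])/c['fy'],1]);r/=np.linalg.norm(r)
        M=np.eye(3)-np.outer(r,r);A.append(M);B.append(M@o)
    return np.linalg.solve(sum(A),sum(B))
E
python3 - <<'E'
from h import *
T=lambda x,y:(205+x/4-.4,140+y/4-.4); S=lambda x,y:(270+x/5-.4,150+y/5-.4)
P=lambda n,p,h:ray(n,*p,h)[:2].round(1)
print('post tri',tri(T(706,231),S(378,357)).round(1), P('top',T(706,231),83),P('side',S(378,357),83))
print('blue disc',P('top',T(691,252),21),P('side',S(375,464),21))
print('tin tri',tri(T(119,111),S(151,72)).round(1),P('top',T(119,111),82),P('side',S(151,72),82))
print('ring',P('top',T(350,207),13),P('side',S(204,272),13), tri(T(350,207),S(204,272)).round(1))
print('mark',P('top',T(368,158),13),P('side',S(255,265),13))
print('pointer end/tip',P('top',T(322,163),49),P('top',T(345,193),49), 'back',P('top',T(372,228),49))
for c in [(32,197),(95,30),(450,148),(393,318)]: print(P('top',T(*c),12))
E
```

```text
post tri [ 542.3 -178.    87. ] [ 542.1 -178.1] [ 546.7 -173.8]
blue disc [ 540.7 -177.5] [ 544.1 -177.9]
tin tri [604.1 143.4  84.1] [603.  144.5] [607.8 146.6]
ring [564.9  21.4] [570.9  27.3] [565.1  20.3  18.6]
mark [594.5  11.8] [599.7  17.1]
pointer end/tip [583.1  35.1] [566.   21.4] back [546.2   5.5]
[567.4 209. ]
[669.9 177.8]
[601.7 -36.4]
[500.   -5.7]
```

Call:
jog_arm --commands '[[0.5,[0.7,-0.95,0],0.8],[0.5,[0.7,-0.95,0],0.8],[0.5,[0.7,-0.95,0],0.8],[0.5,[0.7,-0.95,0],0.8],[0.5,[0.7,-0.95,0],0.8],[0.5,[0.7,-0.95,0],0.8],[0.5,[0.7,-0.95,0],0.8]]' --squeeze 30

```text
time_s: 0.98
tcp_pos: [355.3, 311.2, 230.8]
tool_rot: [[-0.983, -0.181, -0.0], [-0.181, 0.983, -0.0], [0.0, -0.0, -1.0]]
ft_force: [0.5, -0.4, -0.6]
finger_gap: 42.8
grasp_force: 0.0
```

Call:
jog_arm --commands '[[0.5,[0.66,-0.91,-0.3],0.77],[0.5,[0.66,-0.91,-0.3],0.77],[0.5,[0.66,-0.91,-0.3],0.77],[0.5,[0.66,-0.91,-0.3],0.77],[0.5,[0.66,-0.91,-0.3],0.77],[0.5,[0.66,-0.91,-0.3],0.77],[0.5,[0.66,-0.91,0],0.77],[0.5,[0.66,-0.91,0],0.77]]'

```text
time_s: 1.98
tcp_pos: [566.4, 20.1, 158.4]
tool_rot: [[-0.781, -0.625, -0.001], [-0.625, 0.781, 0.0], [0.001, 0.001, -1.0]]
ft_force: [0.2, 0.5, 0.1]
finger_gap: 42.6
grasp_force: 0.0
```

Call:
jog_arm --commands '[[0.5,[0,0,-0.7],0],[0.5,[0,0,-0.7],0],[0.5,[0,0,-0.5],0],[0.5,[0,0,0],0]]'

```text
time_s: 2.48
tcp_pos: [564.7, 21.6, 81.0]
tool_rot: [[-0.782, -0.623, -0.004], [-0.623, 0.782, 0.0], [0.003, 0.003, -1.0]]
ft_force: [0.1, 0.6, -0.4]
finger_gap: 42.6
grasp_force: 0.0
```

```bash
python3 - <<'E'
from h import *
a,_=snap('top','t1'); b,_=snap('side','s1')
A=cv2.resize(a[150:240,240:340],None,fx=4,fy=4,interpolation=2); B=cv2.resize(b[130:240,270:370],(400,440),interpolation=2)[:360]
cv2.imwrite('pics/j1.png',np.hstack([A,B])[:,:,::-1])
t=manip.sense()['tcp_pos'];print(t,proj('top',np.array(t)),proj('side',np.array(t)))
E
```

```text
[566.25142131  21.58190228  84.06408235] (np.float64(289.4542313077348), np.float64(184.5879728855768)) (np.float64(309.52722782950826), np.float64(184.18277293231517))
```

View pics/j1.png

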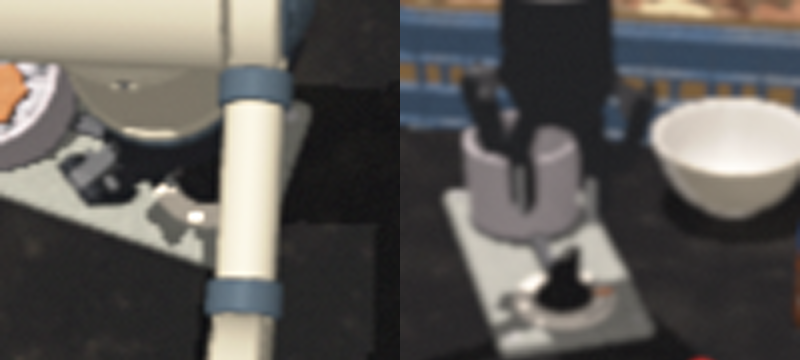

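The fingers straddle the dial: in the side crop the tips are at about (525,205) and (592,205), with the bar below at (570,265). Next I go down and grip.

Call:
jog_arm --commands '[[0.5,[0,0,-0.5],0],[0.5,[0,0,-0.5],0],[0.5,[0,0,-0.4],0],[0.5,[0,0,0],0]]'

```text
time_s: 3.08
tcp_pos: [564.4, 21.5, 24.6]
tool_rot: [[-0.782, -0.623, -0.004], [-0.623, 0.782, 0.0], [0.003, 0.003, -1.0]]
ft_force: [-1.1, 0.4, 0.5]
finger_gap: 42.6
grasp_force: 0.0
```

Call:
jog_arm --commands '[[0,[0,0,0],0],[0,[0,0,0],0],[0,[0,0,0],0],[0,[0,0,0],0]]'

```text
time_s: 3.58
tcp_pos: [566.5, 21.6, 28.3]
tool_rot: [[-0.782, -0.623, 0.002], [-0.623, 0.782, 0.0], [-0.001, -0.001, -1.0]]
ft_force: [-0.8, 0.4, 4.0]
finger_gap: 11.1
grasp_force: 33.9
```

Call:
jog_arm --commands '[[0,[0,0,0],-0.8],[0,[0,0,0],-0.8],[0,[0,0,0],-0.8],[0,[0,0,0],-0.8],[0,[0,0,0],-0.8],[0,[0,0,0],-0.8],[0,[0,0,0],-0.8],[0,[0,0,0],-0.8]]'

```text
time_s: 4.58
tcp_pos: [566.6, 21.3, 28.3]
tool_rot: [[-0.987, -0.158, 0.002], [-0.158, 0.987, -0.0], [-0.002, -0.001, -1.0]]
ft_force: [-0.4, -0.8, 4.3]
finger_gap: 11.2
grasp_force: 33.7
```

Call:
jog_arm --commands '[[0,[0,0,0],-0.8],[0,[0,0,0],-0.8],[0,[0,0,0],-0.8],[0,[0,0,0],-0.8],[0,[0,0,0],-0.8],[0,[0,0,0],-0.8],[0,[0,0,0],-0.95],[0,[0,0,0],0]]'

```text
time_s: 5.58
tcp_pos: [566.6, 21.0, 28.2]
tool_rot: [[-0.956, 0.294, 0.002], [0.294, 0.956, -0.001], [-0.002, -0.0, -1.0]]
ft_force: [-0.1, -1.4, 5.2]
finger_gap: 11.4
grasp_force: 34.0
```

Call:
jog_arm --commands '[[0.4,[0,0,0],0],[0.4,[0,0,0],0],[0.4,[0,0,0],0]]'

```text
time_s: 5.95
tcp_pos: [565.7, 21.5, 26.8]
tool_rot: [[-0.956, 0.294, -0.001], [0.294, 0.956, 0.0], [0.001, -0.0, -1.0]]
ft_force: [0.5, 1.0, 0.1]
finger_gap: 34.5
grasp_force: 0.0
```

Call:
jog_arm --commands '[[0.4,[0,0,0.5],0],[0.4,[0,0,1],0],[0.4,[0,0,1],0],[0.6,[0,-0.7,0.3],0],[0.6,[-0.1,-0.95,0],0],[0.6,[-0.15,-0.95,0],0],[0.6,[-0.15,-0.95,0],0],[0.6,[-0.15,-0.95,0],0]]'

```text
time_s: 6.95
tcp_pos: [544.0, -159.8, 141.2]
tool_rot: [[-0.956, 0.294, 0.002], [0.294, 0.956, -0.001], [-0.002, -0.0, -1.0]]
ft_force: [0.6, 0.2, -0.6]
finger_gap: 51.0
grasp_force: 0.0
```

Call:
jog_arm --commands '[[0.6,[-0.04,-0.5,0],0],[0.6,[0,0,0],0]]'

```text
time_s: 7.2
tcp_pos: [542.5, -179.4, 140.0]
tool_rot: [[-0.955, 0.296, 0.001], [0.296, 0.955, -0.0], [-0.001, 0.0, -1.0]]
ft_force: [-0.1, 0.3, -0.2]
finger_gap: 51.6
grasp_force: 0.0
```

```bash
python3 - <<'E'
from h import *
a,_=snap('top','t2'); b,_=snap('side','s2')
A=cv2.resize(a[150:240,240:400],None,fx=4,fy=4,interpolation=2)[:,:]; B=cv2.resize(b[160:260,270:375],None,fx=4,fy=4,interpolation=2)
C=np.zeros((400,640+420,3),np.uint8);C[:360,:640]=A;C[:400,640:]=B
cv2.imwrite('pics/j2.png',cv2.resize(C,(795,300),interpolation=cv2.INTER_AREA)[:,:,::-1])
t=manip.sense()['tcp_pos'];print(t,proj('top',np.array(t)),proj('side',np.array(t)))
E
```

```text
[ 542.67786499 -177.77127454  139.6776044 ] (np.float64(384.57420016377785), np.float64(192.22695292185895)) (np.float64(345.5244817713413), np.float64(202.46816204703964))
```

View pics/j2.png

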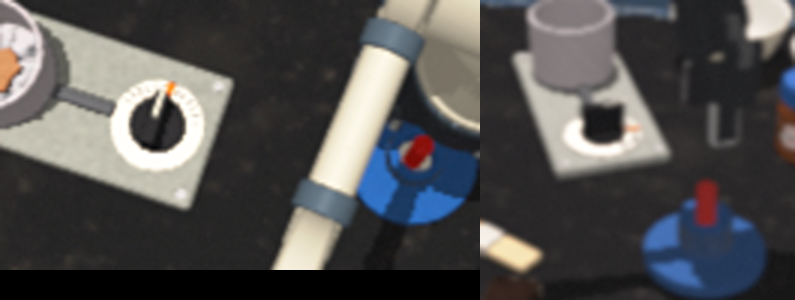

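The pointer lies by the mark, at about (294,181) against (296,179) in full-frame pixels. In the side view the post is at column 345.7 and the tool projects to 345.5, so they are aligned and I can go down and grip.

Call:
jog_arm --commands '[[0.6,[0,0,-0.6],0],[0.6,[0,0,-0.7],0],[0.6,[0,0,-0.5],0],[0.6,[0,0,-0.15],0],[0.6,[0,0,0],0],[0,[0,0,0],0],[0,[0,0,0],0],[0,[0,0,0],0]]' --squeeze 50

```text
time_s: 8.3
tcp_pos: [543.0, -178.5, 62.5]
tool_rot: [[-0.956, 0.294, 0.002], [0.294, 0.956, -0.0], [-0.002, 0.0, -1.0]]
ft_force: [0.4, 1.4, 3.5]
finger_gap: 14.0
grasp_force: 48.7
```

```bash
python3 - <<'E'
from h import *
im=cv2.imread('pics/t2.png')[165:215,265:320]
cv2.imwrite('pics/c2.png',cv2.resize(im,None,fx=10,fy=10,interpolation=cv2.INTER_CUBIC))
E
```

```text
(no output)
```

View pics/c2.png

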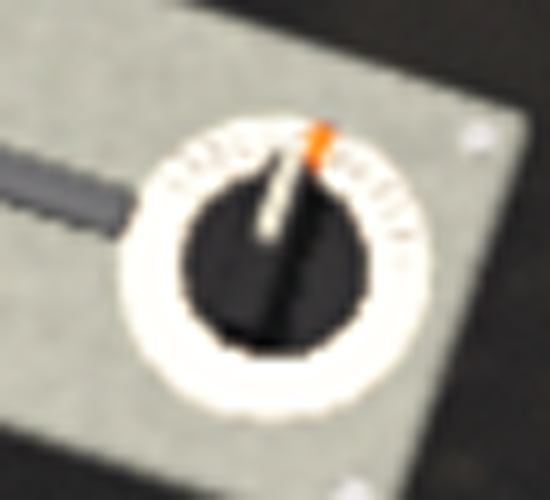

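The pointer line runs 19° off the picture's vertical and the mark 20.5°, so the dial is set. The post is gripped with a 14 mm gap. Next is the lift.

Call:
jog_arm --commands '[[0,[0,0,0.3],0],[0,[0,0,0.6],0],[0,[0,0,0.7],0],[0,[0,0,0.7],0],[0,[0,0,0.5],0],[0,[0,0,0.2],0],[0,[0,0,0],0]]'

```text
time_s: 9.18
tcp_pos: [542.4, -178.6, 181.2]
tool_rot: [[-0.956, 0.295, -0.0], [0.295, 0.956, -0.0], [0.0, -0.0, -1.0]]
ft_force: [0.2, 0.1, -3.8]
finger_gap: 14.4
grasp_force: 48.8
```

Call:
jog_arm --commands '[[0,[0.05,0.4,0],0],[0,[0.15,0.8,0],0],[0,[0.2,0.9,0],0],[0,[0.2,0.9,0],0],[0,[0.2,0.9,0],0],[0,[0.2,0.9,0],0],[0,[0.2,0.9,0],0],[0,[0.2,0.9,0],0]]'

```text
time_s: 10.18
tcp_pos: [597.7, 87.8, 179.8]
tool_rot: [[-0.956, 0.294, -0.002], [0.294, 0.956, 0.0], [0.002, -0.0, -1.0]]
ft_force: [0.7, -0.5, -3.2]
finger_gap: 13.5
grasp_force: 48.9
```

Call:
jog_arm --commands '[[0,[0.1,0.8,0],0],[0,[0.04,0.4,0],0],[0,[0,0.15,0],0],[0,[0,0,0],0],[0,[0,0,0],0]]'

```text
time_s: 10.8
tcp_pos: [604.0, 138.4, 181.3]
tool_rot: [[-0.955, 0.296, 0.0], [0.296, 0.955, -0.0], [-0.0, -0.0, -1.0]]
ft_force: [0.1, 0.1, -3.8]
finger_gap: 14.1
grasp_force: 49.0
```

```bash
python3 - <<'E'
from h import *
a,_=snap('top','t3'); b,_=snap('side','s3')
A=cv2.resize(a[130:230,200:310],None,fx=3.6,fy=3.6,interpolation=2); B=cv2.resize(b[100:220,255:365],(396,432),interpolation=2)
C=np.zeros((432,792,3),np.uint8);C[:360,:396]=A;C[:,396:]=B
cv2.imwrite('pics/j3.png',C[:,:,::-1])
t=manip.sense()['tcp_pos'];print(t,manip.sense()['ft_force'],manip.sense()['finger_gap'])
E
```

```text
[604.04782646 138.44634627 181.4138039 ] [-0.2063283  -0.34596462 -2.87318101] 13.901857797178893
```

View pics/j3.png

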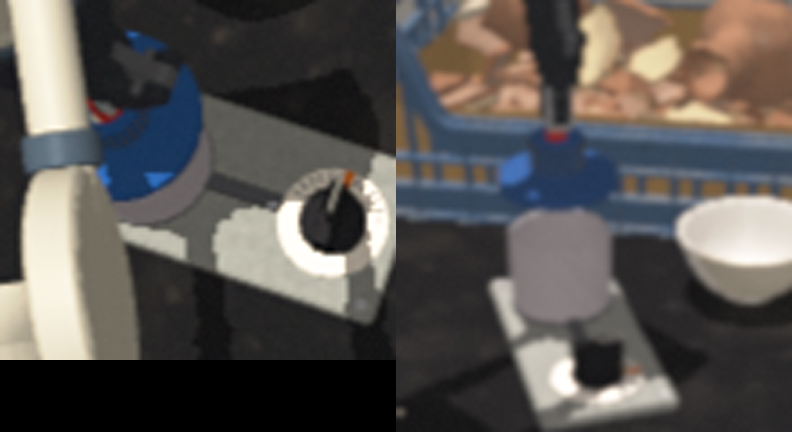

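The set hangs level and nested: cover at (560,175) and tin at (560,245) in the side half. Next I move 6.5 mm in y and lower.

Call:
jog_arm --commands '[[0,[0,0.16,-0.2],0],[0,[0,0,-0.4],0],[0,[0,0,-0.25],0],[0,[0,0,0],0],[0,[0,0,0],0]]'

```text
time_s: 11.52
tcp_pos: [604.1, 145.8, 147.5]
tool_rot: [[-0.956, 0.295, 0.0], [0.295, 0.956, 0.0], [-0.0, 0.0, -1.0]]
ft_force: [0.6, 0.1, -2.7]
finger_gap: 14.0
grasp_force: 49.0
```

Call:
jog_arm --commands '[[0,[0,0,-0.1],0],[0,[0,0,-0.1],0],[0,[0,0,0],0]]'

```text
time_s: 11.9
tcp_pos: [603.7, 145.8, 138.7]
tool_rot: [[-0.956, 0.295, -0.001], [0.295, 0.956, -0.0], [0.001, -0.0, -1.0]]
ft_force: [-1.1, -0.4, -2.2]
finger_gap: 14.0
grasp_force: 49.0
```

Call:
jog_arm --commands '[[0,[0,0,-0.05],0],[0,[0,0,-0.05],0],[0,[0,0,0],0],[0,[0,0,0],0]]'

```text
time_s: 12.4
tcp_pos: [604.0, 145.8, 135.4]
tool_rot: [[-0.956, 0.295, 0.0], [0.295, 0.956, 0.0], [-0.0, 0.0, -1.0]]
ft_force: [-0.6, -0.1, -2.9]
finger_gap: 13.8
grasp_force: 49.0
```

Call:
jog_arm --commands '[[0,[0,0,-0.05],0],[0,[0,0,0],0],[0,[0,0,0],0]]'

```text
time_s: 12.78
tcp_pos: [604.0, 145.8, 133.2]
tool_rot: [[-0.956, 0.295, -0.0], [0.295, 0.956, -0.0], [0.0, -0.0, -1.0]]
ft_force: [-0.8, -0.2, -4.4]
finger_gap: 14.1
grasp_force: 49.0
```

Call:
jog_arm --commands '[[0,[0,0,-0.04],0],[0,[0,0,0],0],[0,[0,0,0],0]]'

```text
time_s: 13.15
tcp_pos: [604.2, 146.1, 132.4]
tool_rot: [[-0.956, 0.294, 0.001], [0.294, 0.956, 0.001], [-0.001, 0.001, -1.0]]
ft_force: [-0.9, 1.4, 0.4]
finger_gap: 14.0
grasp_force: 49.3
```

Call:
jog_arm --commands '[[0,[0,0,-0.03],0],[0,[0,0,0],0],[0,[0,0,0],0]]'

```text
time_s: 13.52
tcp_pos: [604.2, 146.2, 132.3]
tool_rot: [[-0.956, 0.294, 0.002], [0.294, 0.956, 0.001], [-0.002, 0.001, -1.0]]
ft_force: [-2.8, 2.4, 5.8]
finger_gap: 14.1
grasp_force: 50.1
```

The lid is seated: z holds at 132.3 and the force went from −3 N to +6 N. Next I release, open wide and go down to the collar.

Call:
jog_arm --commands '[[0.3,[0,0,0.05],0],[0.6,[0,0,0],0],[1,[0,0,0],0],[1,[0,0,0],0],[1,[0,0,0],0],[1,[0,0,0],0]]'

```text
time_s: 14.28
tcp_pos: [604.0, 145.8, 132.4]
tool_rot: [[-0.956, 0.295, -0.0], [0.295, 0.956, -0.0], [0.0, -0.0, -1.0]]
ft_force: [-0.2, 0.3, -0.6]
finger_gap: 85.4
grasp_force: 0.0
```

```bash
python3 - <<'E'
from h import *
a,_=snap('top','t4'); b,_=snap('side','s4')
A=cv2.resize(a[130:230,200:310],None,fx=3.6,fy=3.6,interpolation=2); B=cv2.resize(b[100:220,255:365],(396,432),interpolation=2)
C=np.zeros((432,792,3),np.uint8);C[:360,:396]=A;C[:,396:]=B
cv2.imwrite('pics/j4.png',C[:,:,::-1])
s=manip.sense();print(s['tcp_pos'],s['ft_force'],s['finger_gap'])
E
```

```text
[603.97930075 145.82143823 132.48099938] [-0.51409025  0.62468639 -0.45843366] 85.47927995291398
```

View pics/j4.png

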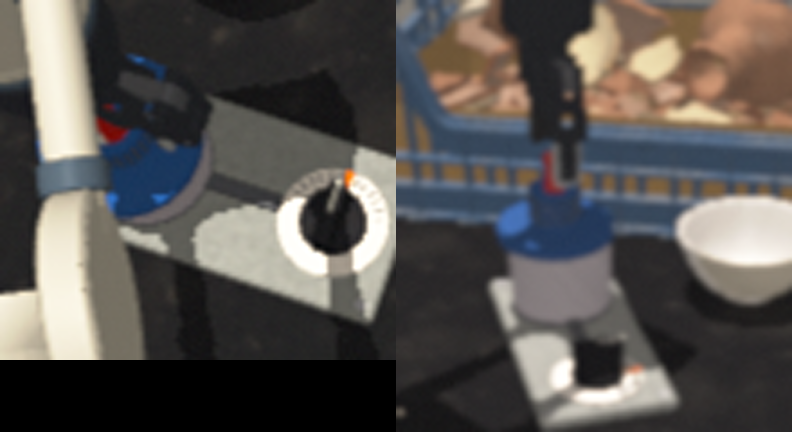

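The cover sits flush on the tin (side half, (556,230)), the post stands free and the fingers are open around it. Next I go down to the collar.

Call:
jog_arm --commands '[[1,[0,0,-0.3],0],[1,[0,0,-0.35],0],[1,[0,0,-0.2],0],[1,[0,0,0],0]]'

```text
time_s: 14.88
tcp_pos: [603.3, 145.7, 96.8]
tool_rot: [[-0.956, 0.295, -0.003], [0.295, 0.956, -0.0], [0.002, -0.001, -1.0]]
ft_force: [-0.6, 0.3, -0.6]
finger_gap: 85.2
grasp_force: 0.0
```

Call:
jog_arm --commands '[[0,[0,0,0],0],[0,[0,0,0],0],[0,[0,0,0],0],[0,[0,0,0],0],[0,[0,0,0],0]]' --squeeze 40

```text
time_s: 15.5
tcp_pos: [604.4, 145.9, 99.5]
tool_rot: [[-0.956, 0.295, 0.002], [0.295, 0.956, 0.0], [-0.001, 0.001, -1.0]]
ft_force: [0.0, -0.4, 6.0]
finger_gap: 43.1
grasp_force: 41.2
```

Call:
jog_arm --commands '[[0,[0,0,0.1],0],[0,[0,0,0.2],0],[0,[0,0,0.3],0],[0,[0,0,0.4],0],[0,[0,0,0.4],0],[0,[0,0,0.4],0],[0,[0,0,0.4],0],[0,[0,0,0.2],0]]'

```text
time_s: 16.5
tcp_pos: [604.4, 145.9, 196.3]
tool_rot: [[-0.956, 0.295, 0.002], [0.295, 0.956, 0.0], [-0.002, 0.001, -1.0]]
ft_force: [1.0, 0.5, -1.5]
finger_gap: 43.4
grasp_force: 40.9
```

Call:
jog_arm --commands '[[0,[0,0,0.15],0],[0,[0,0,0.05],0],[0,[0,0,0],0],[0,[0,0,0],0],[0,[0,0,0],0],[0,[0,0,0],0]]'

```text
time_s: 17.25
tcp_pos: [603.9, 145.8, 202.3]
tool_rot: [[-0.956, 0.295, -0.0], [0.295, 0.956, -0.0], [0.0, -0.0, -1.0]]
ft_force: [-0.4, 0.3, -0.7]
finger_gap: 43.3
grasp_force: 40.9
```

```bash
python3 - <<'E'
from h import *
a,_=snap('top','t5'); b,_=snap('side','s5')
A=cv2.resize(a[130:230,200:310],None,fx=3.6,fy=3.6,interpolation=2); B=cv2.resize(b[90:220,255:365],(396,468),interpolation=2)
C=np.zeros((468,792,3),np.uint8);C[:360,:396]=A;C[:,396:]=B
cv2.imwrite('pics/j5.png',C[:,:,::-1])
s=manip.sense();print(s['tcp_pos'],s['ft_force'],s['finger_gap'],s['grasp_force'])
E
```

```text
[603.93996333 145.81973626 202.41366843] [-0.29190034 -1.05811742 -1.18114936] 42.78382845484852 40.85430085659027
```

View pics/j5.png

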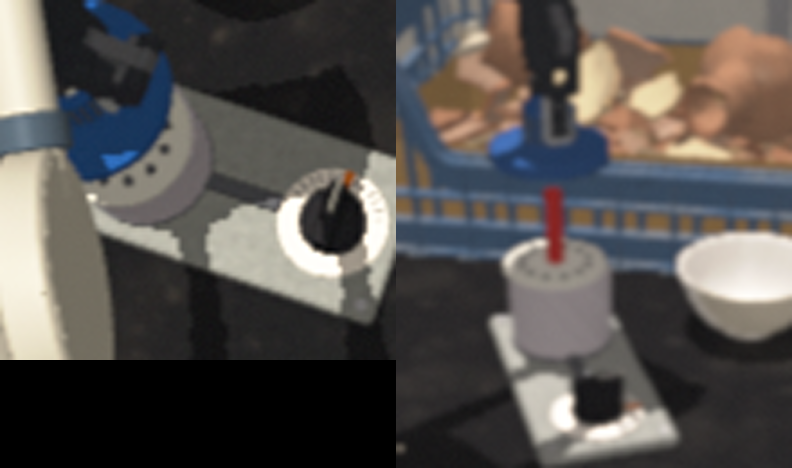

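The cover is held level at (548,150), well clear of the red post top at (552,188). The inner lid is seated in the tin and the pointer is at the mark.

```bash
python3 -c "
from rig import manip
print(manip.hand_in())"
```

```text
the job is handed in; nothing more can be done
None
```

I handed the job in at about 17 s of the 54 s allowed, with no verdict returned: the dial is at the orange mark, the inner lid looks fully home in the tin, and the blue cover is held level and still about 10 cm up.

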